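Fetch the doming block from behind the bench bottles

TASK

I need the steel doming block that is boxed in at the back of the wooden bench tidy: stand the spirit lamp, the amber bottle and the flux jar in the shallow metal tray so you can get at it, then set the block flat, centred and square on the black rubber pad. After that put each of the three containers back on the very spot in the tidy where it stood. Keep the containers upright all the time, and leave the anvil, the wooden box and the hammer where they are.

Things in the scene. Friction and masses are not known exactly. Their poses are not given: they have to be found in the camera images.
- doming_block: Steel doming block, flat and square, 55 x 55 mm, 22 mm high, with round hollows in its top; sides plain; 0.5 kg. Origin: centre of its underside, z up, x and y square to its sides. It starts in the tidy 8 to 18 mm from the back rail, sides about parallel to the tidy's (x away from the robot), with a container 8 to 15 mm from its left, its right and its front (robot) side; which is where varies.
- spirit_lamp: Spirit lamp, one rigid upright piece 107 mm high: squat amber glass base 54 mm across up to 44 mm, brass collar 39 mm across from 44 to 54 mm, clear glass screwed-on cap above, 36 mm across at 54 mm and narrowing to 34 mm at 88 mm, then rounded off to the top. Origin at the centre of its underside, z up. Round; can be lifted by the cap. About 0.16 kg.
- amber_bottle: Amber glass bottle with paper label and white screw cap, one rigid upright piece 102 mm high: body 52 mm across up to 66 mm, shoulder to 78 mm, white cap 37 mm across from 78 to 102 mm. Origin at the centre of its underside, z up. Round; can be lifted by the cap. About 0.14 kg.
- flux_jar: White plastic jar with blue screw lid, one rigid upright piece 91 mm high: body 54 mm across up to 66 mm, blue lid 48 mm across from 71 to 91 mm. Origin at the centre of its underside, z up. Round; can be lifted by the lid. About 0.15 kg.
- tidy: Wooden bench tidy, fixed: base board 170 mm (x) by 280 mm (y), 8 mm thick, with a 14 mm thick rail standing 40 mm above the board along the back (+x) edge and both ends (+y, -y); open to the front (-x, towards the robot). Block and containers stand on its board. Origin: centre of its underside on the bench.
- tray: Shallow aluminium tray, fixed: square, 190 x 190 mm outside, rim 18 mm high, walls and floor 4 mm thick, empty at the start; the side area for the three containers. Origin at the centre of its underside on the bench; its floor is 4 mm above that. It lies to the left or the right of the tidy; the pad is on the other side.
- pad: Black rubber pad, fixed: square, 110 x 110 mm, 25 mm thick, flat top. Origin at the centre of its underside on the bench, x and y square to its sides. Target for the doming block.
- anvil: Bystander: small dark steel anvil on a round cone-shaped light metal foot, 64 mm across the foot, about 115 mm long over horn and tail, 64 mm high. Origin at the centre of its underside.
- wooden_box: Bystander: closed wooden box with a steel hasp, 90 x 150 mm, 70 mm high, standing behind the tidy. Origin at the centre of its underside.
- hammer: Bystander: small hammer, 240 mm long, wooden handle, lying across in front of the tidy (nearer the robot), under 40 mm high. Its own x axis runs along it, handle towards -x; the origin is near its middle on the bench.
There are look-alikes about, which are no part of the job. What is shaped like the spirit_lamp but pink or turquoise is not meant.

How it is judged (in metres and radians):
On the way, in this order (a step that is already met when the one before it is completed fails the run):
1. spirit lamp, amber bottle and flux jar all stand upright in the metal tray, released (x of spirit_lamp in the frame of tray between -0.085 and 0.085 m and y of spirit_lamp in the frame of tray between -0.085 and 0.085 m and z of each of spirit_lamp, amber_bottle, flux_jar in the frame of tray below 0.012 m and angle between each of spirit_lamp, amber_bottle, flux_jar's own z axis and vertical below 0.12 rad and contact force between each of spirit_lamp, amber_bottle, flux_jar and the fingers below 0.2 N and linear speed of each of spirit_lamp, amber_bottle, flux_jar below 0.02 m/s and angular speed of each of spirit_lamp, amber_bottle, flux_jar below 0.2 rad/s and x of amber_bottle in the frame of tray between -0.085 and 0.085 m and y of amber_bottle in the frame of tray between -0.085 and 0.085 m and x of flux_jar in the frame of tray between -0.085 and 0.085 m and y of flux_jar in the frame of tray between -0.085 and 0.085 m), for 0.2 s.
2. the doming block lies flat, centred and square on the rubber pad, released (horizontal distance between doming_block and pad below 0.012 m and z of doming_block in the frame of pad between 0.021 and 0.029 m and angle between doming_block's own z axis and vertical below 0.1 rad and (angle between the x axis of doming_block and the x axis of pad, either way round below 0.2 rad or angle between the x axis of doming_block and the y axis of pad, either way round below 0.2 rad) and contact force between doming_block and the fingers below 0.2 N and linear speed of doming_block below 0.02 m/s and angular speed of doming_block below 0.2 rad/s), for 0.2 s.
At the end, for the whole second after the job is handed in: The doming block lies flat and released on the rubber pad, its centre within 12 mm of the pad's centre and its sides within 0.2 rad of the pad's; spirit lamp, amber bottle and flux jar stand upright, each within 15 mm of where it stood at the start; all at rest (all of step 2 and distance of each of spirit_lamp, amber_bottle, flux_jar from where it was at the start of the episode below 0.015 m and angle between each of spirit_lamp, amber_bottle, flux_jar's own z axis and vertical below 0.12 rad and linear speed of each of spirit_lamp, amber_bottle, flux_jar below 0.02 m/s and angular speed of each of spirit_lamp, amber_bottle, flux_jar below 0.2 rad/s); the robot touches nothing.
It fails at once if the anvil is moved more than 20 mm (distance of anvil from where it was at the start of the episode above 0.02 m).
It fails at once if the wooden box is moved more than 20 mm (distance of wooden_box from where it was at the start of the episode above 0.02 m).
It fails at once if the hammer is moved more than 20 mm (distance of hammer from where it was at the start of the episode above 0.02 m).
It fails at once if the spirit lamp, the amber bottle or the flux jar is tilted more than 35 degrees (angle between any of spirit_lamp, amber_bottle, flux_jar's own z axis and vertical above 0.61 rad).
It also fails if it takes over 138 s, if anything falls off the work surface, if the arm or the gripper's body presses on something with over 40 N, if the wrist force passes 120 N, or if a joint passes its speed limit or range.

ROBOT

A 7-joint arm with a two-finger parallel gripper is mounted at the origin on the work surface. World frame = base frame: x ahead of the robot, y to its left, z up, the work surface at z = 0. Lengths are in mm, angles in rad, forces in N, time in s.
With the tool pointing down it reaches from about 350 to 900 mm from the base axis. Payload 8.1 kg.
Tool frame: the origin (TCP) lies midway between the tips of the shut fingers; the grasp point (between the pads) lies 19 mm behind it; z points along the fingers, y is the line along which they close (so a half turn about z gives the same grasp; the last joint's range is limited). The gripper opens to 92 mm and grips with 3 to 60 N. Pads are 19 mm wide; open, the fingers measure 130 mm over their backs; the gripper's body (75 mm by 190 mm) begins 47 mm behind the grasp point.
Start: joints at [-1.289, 0.434, 0.025, 1.573, -0.012, 1.134, -0.075], TCP at [234.636, 579.299, 226.742] pointing down, gripper open.
Joint ranges: [-2.62, 2.62], [-0.44, 2.09], [-1.27, 1.32], [0.08, 2.57], [-1.32, 4.46], [0.12, 2], [-2.74, 2.74]. Speed limits (rad/s): [2.22, 2.22, 3.01, 3.01, 3.14, 3.14, 3.14].

INTERFACE

Orientations are given as [roll, pitch, yaw] about the fixed x, y, z axes, in that order (R = Rz(yaw) Ry(pitch) Rx(roll)).
In Python, from rig import bot gives the robot as it stands.
- The arm moves only by the tool jog_arm, never from a script. Its argument "plan" is a list of rows, each a list of 7 numbers: the shift along the tool's x, y, z in cm, then the turn, a rotation vector about the tool's x, y, z in degrees, then the opening, from -1 (shut) to 1 (fully open). In form: [[tx, ty, tz, wx, wy, wz, grip], ...]. A call has 1 to 20 rows; each row is the pose to reach, as a shift and turn from the pose commanded when the call began, along the tool's axes at that moment; what a row does not reach only later rows make up. A row lasts 1/8 s, in which the tool goes at most 62.5 mm and 10.7 degrees, less where a joint would pass 70% of its speed; a pose out of reach is approached as far as the arm can. A call with a gripper value outside its range is refused whole. The fingers move at their own pace and stop on an object; "squeeze" is the grip in N (left out, the last holds). Time passes only in rows, so rows that repeat a pose let the fingers close. It gives the time, the measured TCP pose, the force, the opening and the grip force at its end, in the units of the state.
- bot.read_state(): the state, without advancing time (a new reading comes with each control period).
- bot.capture(name): name is "scene" or "top" or "wrist"; returns a dict with "pixels" (400x640x3 uint8, red, green, blue), "fx", "fy", "cx", "cy" (pixels), "view" (4x4, takes a point from world to camera coordinates). Camera axes: x right, y up, looking along -z (the intrinsics and any distortion apply to the point x, -y, -z); pixel columns grow to the right and rows downward; lengths in mm; the calibration is good to about 2 mm. The wrist camera is an equidistant fisheye: a pixel r from the principal point sees the ray r / f radians off the axis. A picture is of the moment at which its call begins. There is no depth.
- bot.close_job(): hands the job in; it is judged then, once.
The state is a dict: "t": time; "qpos": joint angles; "joint_velocities": joint speeds; "joint_efforts": joint torques, N m; "position": TCP position; "tool_rot": TCP orientation; "force": force on the tool from outside, world axes, zero at the start; "torque": the same for the moment, N m; "width": finger opening in mm; "grip_force": force on a finger pad.
Only numpy, scipy, OpenCV 4.12 (cv2) and the standard library are available. Lean on these libraries where they do the work, as an engineer would, in place of code of your own. Each camera call takes 0.05 s, during which the arm holds its last target. There are 200 camera calls.

## Working session

There is one attempt and no reset: what is moved stays moved. The work goes in short steps, Python scripts to look and compute and a tool call to move; the robot and the scene stay as the last step left them, time stands still between calls to the robot, and variables do not carry over. Pictures are saved under pics/ and viewed, at most 14 in all, crops included, and the job is handed in when it is done.

Besides the shell and the picture viewer there is one more tool, called by a JSON object that holds its "fn" and its "kwargs". jog_arm: Moves the arm, as the interface text tells. Its arguments: {"type":"object","properties":{"plan":{"type":"array","items":{"type":"array","items":{"type":"number"}}},"squeeze":{"type":"number"}},"required":["plan"]}

```bash
mkdir -p pics; python3 - <<'E'
from rig import bot
import cv2,numpy as np
s=bot.read_state(); print({k:np.round(v,3).tolist() for k,v in s.items()})
for n in("scene","top"):
    c=bot.capture(n); cv2.imwrite(f"pics/{n}0.png",c["pixels"][:,:,::-1]); 
    print(n,c["fx"],c["fy"],c["cx"],c["cy"],np.round(c["view"],3).tolist(),[k for k in c])
E
```

```text
{'t': 0.0, 'qpos': [-1.289, 0.435, 0.025, 1.574, -0.012, 1.134, -0.075], 'joint_velocities': [-0.001, 0.0, 0.002, 0.0, -0.0, -0.0, 0.002], 'joint_efforts': [0.002, -66.784, 0.986, -31.446, -0.06, 0.043, 0.0], 'position': [234.483, 578.783, 225.925], 'tool_rot': [-3.14, 0.0, 2.757], 'force': [0.362, -0.849, 0.124], 'torque': [-0.042, 0.018, 0.009], 'grip_force': 0.0, 'width': 91.781}
scene 411.4319329290162 411.4319329290162 318.9875496139575 195.32552474903162 [[-0.615, 0.788, -0.007, 364.384], [-0.506, -0.388, 0.771, 272.088], [0.605, 0.478, 0.637, -1346.023], [0.0, 0.0, 0.0, 1.0]] ['pixels', 'fx', 'fy', 'cx', 'cy', 'view']
top 418.09209015322426 418.09209015322426 312.2891218118841 200.410985357471 [[-0.02, -1.0, -0.01, -0.096], [0.982, -0.021, 0.186, -571.658], [-0.186, -0.006, 0.982, -884.03], [0.0, 0.0, 0.0, 1.0]] ['pixels', 'fx', 'fy', 'cx', 'cy', 'view']
```

View pics/top0.png

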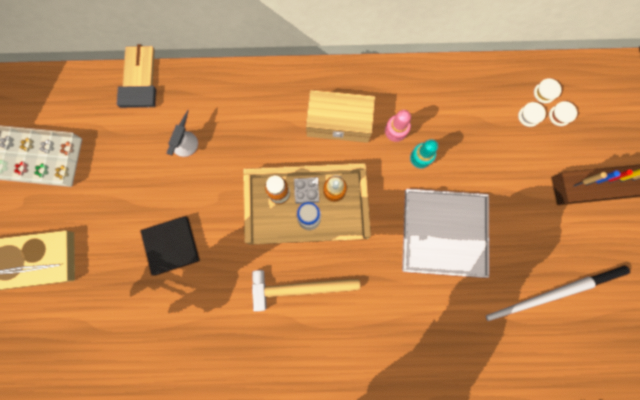

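View pics/scene0.png

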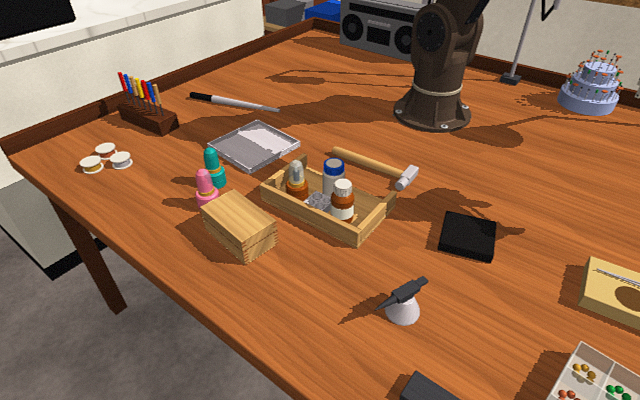

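```bash
python3 - <<'E'
import cv2,numpy as np
t=cv2.imread("pics/top0.png"); s=cv2.imread("pics/scene0.png")
r=lambda a,f:cv2.resize(a,None,fx=f,fy=f,interpolation=cv2.INTER_CUBIC)
def grid(im,x0,y0,x1,y1,f):
    o=r(im[y0:y1,x0:x1],f)
    for x in range((x0+9)//10*10,x1,10):
        cv2.line(o,((x-x0)*f,0),((x-x0)*f,5 if x%50 else 16),(0,255,0),1)
    for y in range((y0+9)//10*10,y1,10):
        cv2.line(o,(0,(y-y0)*f),(5 if y%50 else 16,(y-y0)*f),(0,255,0),1)
    return o
cv2.imwrite("pics/a.png",grid(t,238,155,378,250,5))
cv2.imwrite("pics/b.png",np.hstack([grid(t,135,185,230,285,4),grid(t,398,185,498,285,4)]))
cv2.imwrite("pics/c.png",grid(s,255,130,400,250,5))
E
```

```text
(no output)
```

View pics/a.png

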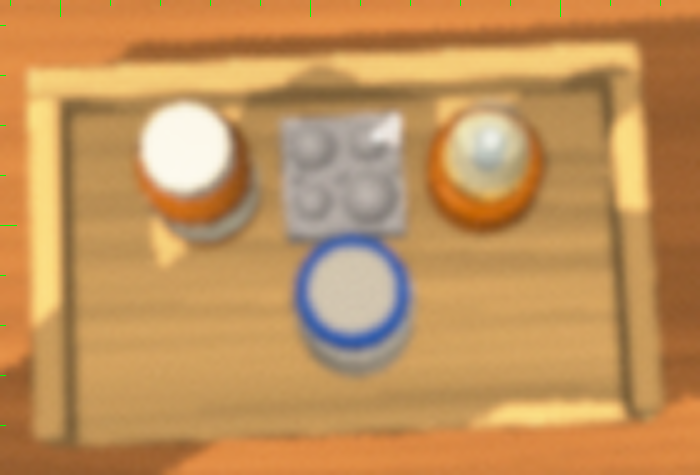

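View pics/b.png

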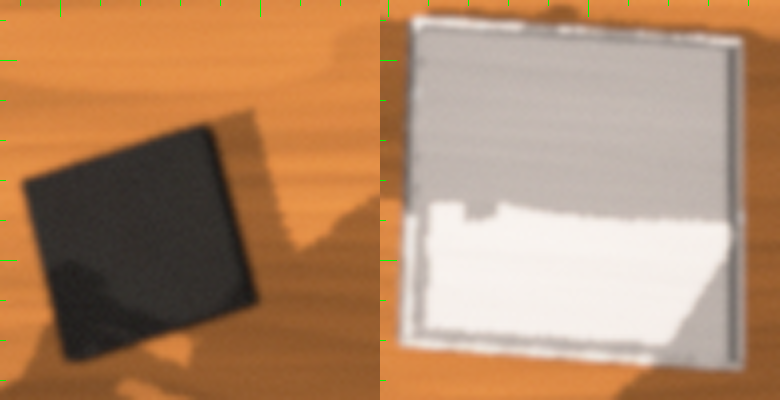

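View pics/c.png

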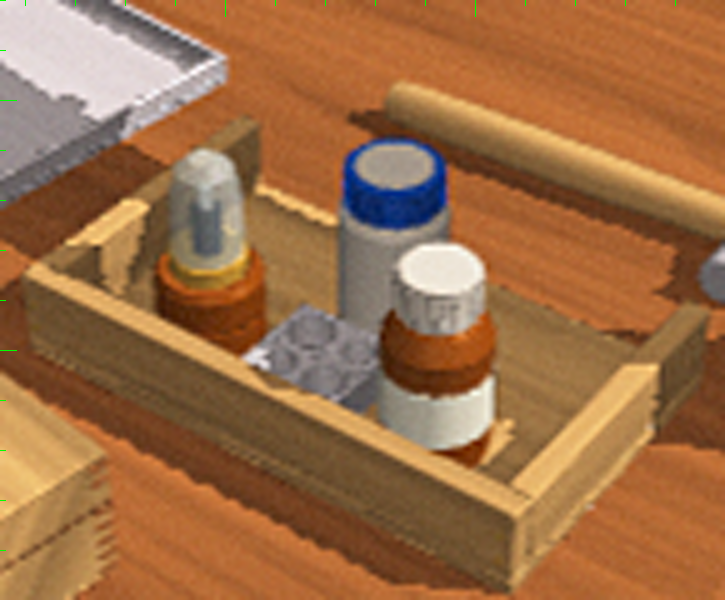

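```bash
cat > h.py <<'E'
import numpy as np
from scipy.spatial.transform import Rotation as R
CAM={"scene":(411.432,318.988,195.326,None),"top":(418.092,312.289,200.411,None)}
def ray(c,u,v,z):
    V=np.array(c["view"]); Rm,t=V[:3,:3],V[:3,3]
    o=-Rm.T@t; d=Rm.T@np.array([(u-c["cx"])/c["fx"],-(v-c["cy"])/c["fy"],-1])
    return o+d*(z-o[2])/d[2]
def fwd(c,P):
    q=np.array(c["view"])@np.append(P,1); return c["cx"]+c["fx"]*q[0]/-q[2], c["cy"]+c["fy"]*q[1]/q[2]
E
python3 - <<'E'
from h import *; from rig import bot
T=bot.capture("top");S=bot.capture("scene")
f=lambda c,x0,y0,k:lambda X,Y,z:ray(c,x0+(X+.5)/k-.5,y0+(Y+.5)/k-.5,z)
a=f(T,238,155,5);b=f(T,135,185,4);d=f(T,398,185,4);s=f(S,255,130,5)
def p(n,*L):
    Q=np.array(L); print(n,np.round(Q[:,:2],1).tolist(),"mean",np.round(Q.mean(0),1), "edges",np.round(np.linalg.norm(np.roll(Q,-1,0)-Q,axis=1),1),"ang",np.round([np.arctan2(*(q[1::-1])) for q in np.roll(Q,-1,0)-Q],3))
p("bottle",a(186,148,110),s(441,272,110)); p("jar",a(352,293,99),s(395,165,99)); p("lamp",a(488,152,96),a(485,173,52),s(209,180,107))
p("block",a(280,118,30),a(402,115,30),a(407,233,30),a(290,240,30))
p("tidy",a(28,68,48),a(637,43,48),a(660,410,48),a(35,440,48))
p("pad",b(22,182,25),b(207,126,25),b(247,301,25),b(68,360,25))
p("padscene",*[ray(S,*q,25) for q in((447,212),(496,217),(492,252),(439,243))])
p("tray",d(32,17,18),d(363,38,18),d(363,370,18),d(20,345,18))
E
```

```text
bottle [[597.6, 66.7], [601.9, 72.9]] mean [599.7  69.8 110. ] edges [7.6 7.6] ang [ 0.963 -2.179]
jar [[535.5, -2.5], [537.4, 1.2]] mean [536.4  -0.6  99. ] edges [4.1 4.1] ang [ 1.11  -2.031]
lamp [[596.2, -62.1], [596.5, -62.6], [607.5, -52.3]] mean [600.1 -59.   85. ] edges [44.  57.  18.6] ang [-1.084  0.757 -2.426]
block [[629.5, 30.8], [629.7, -26.0], [573.9, -27.0], [571.7, 26.8]] mean [601.2   1.2  30. ] edges [56.7 55.9 53.9 57.9] ang [-1.568 -3.122  1.61   0.068]
tidy [[651.2, 145.2], [656.8, -134.3], [488.2, -137.2], [480.6, 140.2]] mean [569.2   3.5  48. ] edges [279.6 168.6 277.5 170.7] ang [-1.551 -3.124  1.598  0.03 ]
pad [[516.1, 384.2], [546.4, 279.1], [445.9, 252.8], [415.1, 352.5]] mean [480.9 317.2  25. ] edges [109.4 103.8 104.4 105.9] ang [-1.291 -2.885  1.871  0.304]
padscene [[452.1, 259.1], [401.2, 352.7], [510.2, 383.5], [552.6, 287.1]] mean [479.  320.6  25. ] edges [106.6 113.3 105.3 104.3] ang [ 2.068  0.275 -1.157 -2.87 ]
tray [[601.1, -230.1], [584.4, -421.4], [394.8, -402.8], [412.4, -211.9]] mean [ 498.2 -316.6   18. ] edges [192.  190.5 191.8 189.5] ang [-1.658  3.044  1.479 -0.097]
```

```bash
cat >> h.py <<'E'
def go(*targets,start=None):
    """targets (x,y,z,yaw); prints tool shift cm + turn deg from now"""
    if start is None:
        from rig import bot
        s=bot.read_state(); P=np.array(s["position"]); A=R.from_euler("xyz",s["tool_rot"])
        print("now t",round(s["t"],2),np.round(P,1),np.round(s["tool_rot"],3),"w",round(s["width"],1),"g",round(s["grip_force"],1),"F",np.round(s["force"],1))
    else: P=np.array(start[:3]);A=R.from_euler("xyz",[np.pi,0,start[3]])
    for x,y,z,w in targets:
        B=R.from_euler("xyz",[np.pi,0,w])
        print((x,y,z,w),np.round(A.inv().apply(np.array([x,y,z])-P)/10,2),np.round((A.inv()*B).as_rotvec(degrees=True),1))
E
python3 -c "
from h import *
go((536,-1,200,1.5708),(536,-1,77,1.5708))"
```

```text
now t 0.2 [234.5 579.  226.3] [-3.141  0.     2.757] w 91.8 g 0.0 F [ 0.1 -0.3 -0.2]
(536, -1, 200, 1.5708) [-49.72 -42.44   2.67] [-0.   0.  67.9]
(536, -1, 77, 1.5708) [-49.72 -42.43  14.97] [-0.   0.  67.9]
```

{"fn": "jog_arm", "kwargs": {"plan": [[-5,-4.2,0.3,0,0,7,1],[-10,-8.5,0.6,0,0,14,1],[-15,-12.7,0.9,0,0,21,1],[-20,-17,1.1,0,0,28,1],[-25,-21,1.3,0,0,35,1],[-30,-25.5,1.6,0,0,42,1],[-35,-29.7,1.9,0,0,49,1],[-40,-34,2.2,0,0,56,1],[-45,-38.2,2.4,0,0,63,1],[-49.7,-42.4,2.7,0,0,67.9,1],[-49.7,-42.4,2.7,0,0,67.9,1],[-49.7,-42.4,2.7,0,0,67.9,1],[-49.7,-42.4,2.7,0,0,67.9,1]], "squeeze": 20}}

```text
t: 1.82
position: [535.7, 0.7, 199.5]
tool_rot: [-3.141, -0.001, 1.572]
force: [0.2, 0.5, -0.2]
width: 91.8
grip_force: 0.0
```

```bash
python3 -c "
from h import *
go((536,-1,77,1.5708))
from rig import bot;import cv2
c=bot.capture('wrist');cv2.imwrite('pics/w1.png',c['pixels'][:,:,::-1])
V=np.array(c['view']);print({k:c[k] for k in('fx','cx','cy')},np.round(V,3).tolist(),bot.read_state()['tool_rot'])"
```

```text
now t 1.82 [535.7   0.7 199.5] [-3.141e+00 -1.000e-03  1.572e+00] w 91.8 g 0.0 F [ 0.2  0.5 -0.2]
(536, -1, 77, 1.5708) [-0.17  0.04 12.25] [-0.  -0.   0.1]
{'fx': 309.70691628693146, 'cx': 319.8539326889545, 'cy': 200.9333078272428} [[1.0, 0.001, 0.001, -536.39], [-0.001, 0.962, -0.274, 26.577], [-0.002, 0.274, 0.962, -363.45], [0.0, 0.0, 0.0, 1.0]] [-3.14099424e+00 -6.98835311e-04  1.57339450e+00]
```

View pics/w1.png

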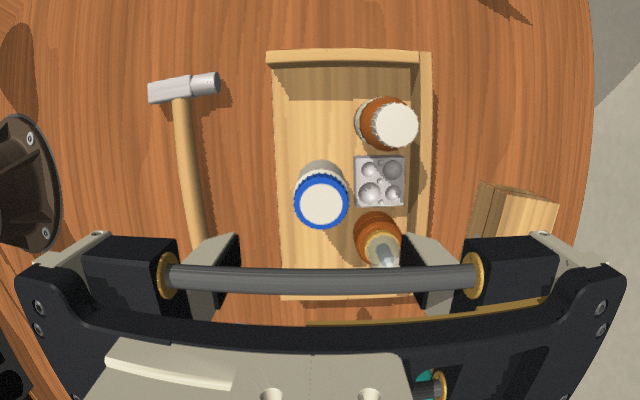

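```bash
cat >> h.py <<'E'
def wray(c,u,v,z):
    V=np.array(c["view"]); a=np.array([u-c["cx"],v-c["cy"]])/c["fx"]; r=np.hypot(*a)+1e-9
    d=V[:3,:3].T@np.array([np.sin(r)*a[0]/r,-np.sin(r)*a[1]/r,-np.cos(r)]); o=-V[:3,:3].T@V[:3,3]
    return o+d*(z-o[2])/d[2]
E
python3 -c "
from h import *
from rig import bot
c=bot.capture('wrist')
for n,u,v,z in[('jar',321.5,201.5,99),('bottle',391,125,110),('lamp collar',376,248,60),('b',355,157,30),('b',402,157,30),('b',404,206,30),('b',355,207,30)]:print(n,np.round(wray(c,u,v,z),1))"
```

```text
jar [537.7   0.9  99. ]
bottle [593.4  68.2 110. ]
lamp collar [596.2 -61.8  60. ]
b [573.8  30.6  30. ]
b [625.8  31.7  30. ]
b [631.8 -24.1  30. ]
b [575.4 -25.2  30. ]
```

{"fn": "jog_arm", "kwargs": {"plan": [[0,0.1,4,0,0,0,1],[0,0.1,8,0,0,0,1],[0,0.1,11,0,0,0,1],[0,0.1,12.2,0,0,0,1],[0,0.1,12.2,0,0,0,1],[0,0.1,12.2,0,0,0,-1],[0,0.1,12.2,0,0,0,-1],[0,0.1,12.2,0,0,0,-1],[0,0.1,12.2,0,0,0,-1],[0,0.1,12.2,0,0,0,-1],[0,0.1,12.2,0,0,0,-1],[0,0.1,12.2,0,0,0,-1]], "squeeze": 15}}

```text
t: 3.42
position: [537.1, -0.3, 77.8]
tool_rot: [-3.142, -0.0, 1.572]
force: [-1.2, -0.4, 2.8]
width: 47.8
grip_force: 15.0
```

```bash
python3 -c "
from h import *
go((536,0,207,1.5708),(458,-313,207,1.5708),(458,-313,73.5,1.5708))"
```

```text
now t 3.42 [ 5.371e+02 -3.000e-01  7.780e+01] [-3.142 -0.     1.572] w 47.8 g 15.0 F [-1.2 -0.4  2.8]
(536, 0, 207, 1.5708) [  0.03  -0.11 -12.92] [-0. -0.  0.]
(458, -313, 207, 1.5708) [-31.26  -7.93 -12.92] [-0. -0.  0.]
(458, -313, 73.5, 1.5708) [-31.26  -7.93   0.43] [-0. -0.  0.]
```

{"fn": "jog_arm", "kwargs": {"plan": [[0,0,-3,0,0,0,-1],[0,0,-6,0,0,0,-1],[-1.5,-0.4,-9,0,0,0,-1],[-5,-1.3,-9,0,0,0,-1],[-9,-2.3,-9,0,0,0,-1],[-13,-3.3,-9,0,0,0,-1],[-17,-4.3,-9,0,0,0,-1],[-21,-5.3,-9,0,0,0,-1],[-25,-6.3,-9,0,0,0,-1],[-28.5,-7.2,-9,0,0,0,-1],[-30.5,-7.8,-9,0,0,0,-1],[-31.3,-7.9,-8,0,0,0,-1],[-31.3,-7.9,-5,0,0,0,-1],[-31.3,-7.9,-2,0,0,0,-1],[-31.3,-7.9,-0.2,0,0,0,-1],[-31.3,-7.9,0.2,0,0,0,-1],[-31.3,-7.9,0.35,0,0,0,-1],[-31.3,-7.9,0.35,0,0,0,-1]]}}

```text
t: 5.68
position: [458.9, -313.6, 75.0]
tool_rot: [3.14, 0.001, 1.572]
force: [0.5, 0.1, -2.6]
width: 47.8
grip_force: 15.0
```

{"fn": "jog_arm", "kwargs": {"plan": [[0,0,0.1,0,0,0,-1],[0,0,0.1,0,0,0,0.2],[0,0,0.1,0,0,0,0.8],[0,0,0.1,0,0,0,1],[0,0,0.1,0,0,0,1],[0,0,0,0,0,0,1],[0,0,-4,0,0,0,1],[0,0,-8,0,0,0,1]]}}

```text
t: 6.68
position: [457.9, -313.2, 154.9]
tool_rot: [-3.14, -0.0, 1.571]
force: [0.5, 0.3, 0.4]
width: 91.9
grip_force: 0.0
```

```bash
python3 -c "
from h import *
go((596.5,68,160,1.5708),(596.5,68,84,1.5708))"
```

```text
now t 6.67 [ 457.9 -313.2  154.9] [-3.14  -0.     1.571] w 91.9 g 0.0 F [0.5 0.3 0.4]
(596.5, 68, 160, 1.5708) [38.11 13.88 -0.51] [-0.1 -0.   0. ]
(596.5, 68, 84, 1.5708) [38.11 13.89  7.09] [-0.1 -0.   0. ]
```

{"fn": "jog_arm", "kwargs": {"plan": [[5,1.8,-1,0,0,0,1],[10,3.6,-1,0,0,0,1],[15,5.5,-1,0,0,0,1],[20,7.3,-1,0,0,0,1],[25,9.1,-1,0,0,0,1],[30,10.9,-1,0,0,0,1],[35,12.7,-1,0,0,0,1],[38.1,13.9,-0.5,0,0,0,1],[38.1,13.9,1,0,0,0,1],[38.1,13.9,4,0,0,0,1],[38.1,13.9,6.5,0,0,0,1],[38.1,13.9,7,0,0,0,1],[38.1,13.9,7,0,0,0,-1],[38.1,13.9,7,0,0,0,-1],[38.1,13.9,7,0,0,0,-1],[38.1,13.9,7,0,0,0,-1],[38.1,13.9,7,0,0,0,-1],[38.1,13.9,7,0,0,0,-1],[38.1,13.9,7,0,0,0,-1],[38.1,13.9,7,0,0,0,-1]]}}

```text
t: 9.18
position: [597.1, 67.8, 84.3]
tool_rot: [3.141, -0.0, 1.572]
force: [0.5, 0.0, 0.9]
width: 36.5
grip_force: 15.0
```

```bash
python3 -c "
from h import *
go((596.5,68,209,1.5708),(538,-270,209,1.5708),(538,-270,79.5,1.5708))"
```

```text
now t 9.18 [597.1  67.8  84.3] [ 3.141 -0.     1.572] w 36.5 g 15.0 F [0.5 0.  0.9]
(596.5, 68, 209, 1.5708) [  0.02  -0.06 -12.47] [ 0. -0.  0.]
(538, -270, 209, 1.5708) [-33.77  -5.94 -12.47] [ 0. -0.  0.]
(538, -270, 79.5, 1.5708) [-33.77  -5.94   0.48] [ 0. -0.  0.]
```

{"fn": "jog_arm", "kwargs": {"plan": [[0,0,-3,0,0,0,-1],[0,0,-7,0,0,0,-1],[0,0,-11,0,0,0,-1],[-1.5,-0.3,-12.5,0,0,0,-1],[-6,-1,-12.5,0,0,0,-1],[-11,-1.9,-12.5,0,0,0,-1],[-16,-2.8,-12.5,0,0,0,-1],[-21,-3.7,-12.5,0,0,0,-1],[-26,-4.6,-12.5,0,0,0,-1],[-30,-5.3,-12.5,0,0,0,-1],[-32.8,-5.8,-12.5,0,0,0,-1],[-33.8,-5.9,-11,0,0,0,-1],[-33.8,-5.9,-7,0,0,0,-1],[-33.8,-5.9,-3,0,0,0,-1],[-33.8,-5.9,-0.5,0,0,0,-1],[-33.8,-5.9,0.2,0,0,0,-1],[-33.8,-5.9,0.4,0,0,0,-1],[-33.8,-5.9,0.4,0,0,0,-1]]}}

```text
t: 11.42
position: [538.5, -270.0, 80.3]
tool_rot: [3.141, -0.0, 1.572]
force: [0.2, 0.1, -0.9]
width: 36.7
grip_force: 15.5
```

{"fn": "jog_arm", "kwargs": {"plan": [[0,0,0,0,0,0,-1],[0,0,0,0,0,0,0.2],[0,0,0,0,0,0,0.8],[0,0,0,0,0,0,1],[0,0,0,0,0,0,1],[0,0,-1,0,0,0,1],[0,0,-4,0,0,0,1],[0,0,-8,0,0,0,1]]}}

```text
t: 12.42
position: [537.8, -270.1, 161.0]
tool_rot: [-3.14, -0.0, 1.571]
force: [0.5, 0.3, -0.7]
width: 91.8
grip_force: 0.0
```

```bash
python3 -c "
from h import *
go((596.5,-62,160,1.5708),(596.5,-62,65,1.5708))"
```

```text
now t 12.43 [ 537.8 -270.1  161. ] [-3.14  -0.     1.571] w 91.8 g 0.0 F [ 0.5  0.3 -0.7]
(596.5, -62, 160, 1.5708) [20.8   5.89  0.1 ] [-0.1 -0.   0. ]
(596.5, -62, 65, 1.5708) [20.8  5.9  9.6] [-0.1 -0.   0. ]
```

{"fn": "jog_arm", "kwargs": {"plan": [[5,1.4,0,0,0,0,1],[10,2.8,0,0,0,0,1],[15,4.2,0,0,0,0,1],[19,5.4,0,0,0,0,1],[20.8,5.9,0.3,0,0,0,1],[20.8,5.9,1,0,0,0,1],[20.8,5.9,4.5,0,0,0,1],[20.8,5.9,8,0,0,0,1],[20.8,5.9,9.5,0,0,0,1],[20.8,5.9,9.5,0,0,0,1],[20.8,5.9,9.5,0,0,0,-1],[20.8,5.9,9.5,0,0,0,-1],[20.8,5.9,9.5,0,0,0,-1],[20.8,5.9,9.5,0,0,0,-1],[20.8,5.9,9.5,0,0,0,-1],[20.8,5.9,9.5,0,0,0,-1],[20.8,5.9,9.5,0,0,0,-1],[20.8,5.9,9.5,0,0,0,-1]]}}

```text
t: 14.68
position: [597.6, -62.2, 65.4]
tool_rot: [3.141, 0.0, 1.572]
force: [0.8, 0.5, 1.4]
width: 35.2
grip_force: 14.8
```

```bash
python3 -c "
from h import *
go((528,-370,190,1.5708),(528,-370,61,1.5708))"
```

```text
now t 14.68 [597.6 -62.2  65.4] [3.141 0.    1.572] w 35.2 g 14.8 F [0.8 0.5 1.4]
(528, -370, 190, 1.5708) [-30.77  -6.97 -12.46] [0. 0. 0.]
(528, -370, 61, 1.5708) [-30.77  -6.98   0.44] [0. 0. 0.]
```

{"fn": "jog_arm", "kwargs": {"plan": [[0,0,-3,0,0,0,-1],[0,0,-7,0,0,0,-1],[0,0,-11,0,0,0,-1],[-1.5,-0.3,-12.5,0,0,0,-1],[-6,-1.4,-12.5,0,0,0,-1],[-11,-2.5,-12.5,0,0,0,-1],[-16,-3.6,-12.5,0,0,0,-1],[-21,-4.7,-12.5,0,0,0,-1],[-26,-5.9,-12.5,0,0,0,-1],[-29.5,-6.7,-12.5,0,0,0,-1],[-30.8,-7,-11.5,0,0,0,-1],[-30.8,-7,-7,0,0,0,-1],[-30.8,-7,-3,0,0,0,-1],[-30.8,-7,-0.5,0,0,0,-1],[-30.8,-7,0.2,0,0,0,-1],[-30.8,-7,0.4,0,0,0,-1],[-30.8,-7,0.4,0,0,0,-1]]}}

```text
t: 16.8
position: [527.6, -370.3, 61.7]
tool_rot: [3.141, 0.0, 1.572]
force: [0.2, -0.3, -2.1]
width: 34.9
grip_force: 14.9
```

{"fn": "jog_arm", "kwargs": {"plan": [[0,0,0,0,0,0,-1],[0,0,0,0,0,0,0.2],[0,0,0,0,0,0,0.8],[0,0,0,0,0,0,1],[0,0,0,0,0,0,1],[0,0,-1,0,0,0,1],[0,0,-4,0,0,0,1],[0,0,-9,0,0,0,1]]}}

```text
t: 17.8
position: [526.6, -369.6, 151.4]
tool_rot: [-3.139, -0.001, 1.572]
force: [1.1, -0.4, 1.0]
width: 91.5
grip_force: 0.0
```

```bash
python3 -c "
from h import *
from rig import bot;import cv2
t=bot.capture('top')['pixels'][:,:,::-1]
cv2.imwrite('pics/t2.png',cv2.resize(t[150:290,235:500],None,fx=3,fy=3,interpolation=cv2.INTER_CUBIC))
go((601,1,180,3.1416),(601,1,12,3.1416))"
```

```text
now t 17.85 [ 529.3 -372.6  159.4] [3.135 0.004 1.571] w 91.5 g 0.0 F [ 2.1 -2.7  5. ]
(601, 1, 180, 3.1416) [37.35  7.19 -2.17] [  0.1   0.5 -90. ]
(601, 1, 12, 3.1416) [37.42  7.08 14.63] [  0.1   0.5 -90. ]
```

View pics/t2.png

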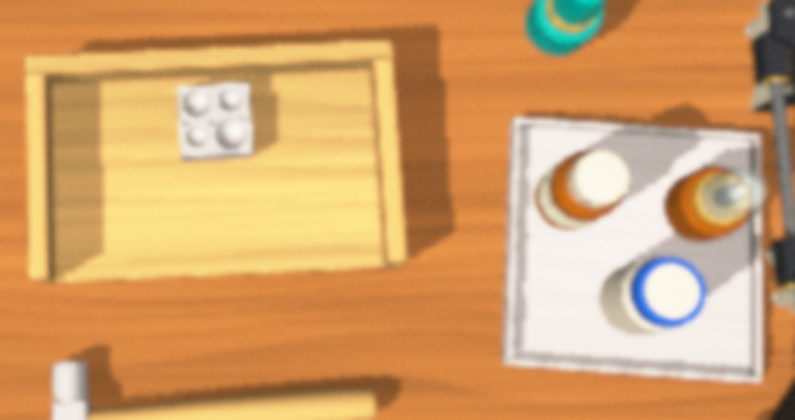

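```bash
python3 -c "
from h import *
from rig import bot
T=bot.capture('top')
Q=np.array([ray(T,235+(X+.5)/3-.5,150+(Y+.5)/3-.5,30) for X,Y in((178,88),(248,83),(252,155),(182,160))]);print(Q.round(1),Q.mean(0))
go((601,1,150,3.1416))"
```

```text
[[627.6  29.9  30. ]
 [630.4 -24.4  30. ]
 [573.6 -26.3  30. ]
 [570.8  27.4  30. ]] [600.58009755   1.65750626  30.        ]
now t 17.9 [ 529.6 -372.9  157.3] [3.134 0.005 1.571] w 91.7 g 0.0 F [ 0.6  0.1 -0.7]
(601, 1, 150, 3.1416) [37.39  7.15  0.6 ] [  0.1   0.6 -90. ]
```

{"fn": "jog_arm", "kwargs": {"plan": [[2,0.4,-1,0,0,-8,1],[6,1.1,-1,0,0,-16,1],[11,2.1,-1,0,0,-24,1],[16,3,-1,0,0,-33,1],[21,4,-1,0,0,-42,1],[26,5,-1,0,0,-51,1],[30,5.7,-1,0,0,-60,1],[34,6.5,-1,0,0,-69,1],[36,7,0,0,0,-78,1],[37.4,7.2,0,0,0,-86,1],[37.4,7.2,0,0,0,-87.7,1],[37.4,7.2,0,0,0,-87.7,1],[37.4,7.2,0,0,0,-87.7,1],[37.4,7.2,0,0,0,-87.7,1],[37.4,7.2,0,0,0,-87.7,1]]}}

```text
t: 19.77
position: [599.1, 3.5, 151.3]
tool_rot: [-3.142, 0.0, 3.101]
force: [0.9, -0.1, -0.2]
width: 91.9
grip_force: 0.0
```

```bash
python3 -c "
from h import *
from rig import bot
print(bot.read_state()['qpos'])
go((601,1.3,12,3.18))"
```

```text
[-0.19466593  0.46281381  0.14090475  1.73882057 -0.0773559   0.94523963
  1.50763126]
now t 19.77 [599.1   3.5 151.3] [-3.142  0.     3.101] w 91.9 g 0.0 F [ 0.9 -0.1 -0.2]
(601, 1.3, 12, 3.18) [-0.2  -0.21 13.93] [-0.   0.  -4.5]
```

{"fn": "jog_arm", "kwargs": {"plan": [[-0.2,-0.2,4,0,0,-4.5,1],[-0.2,-0.2,8,0,0,-4.5,1],[-0.2,-0.2,11.5,0,0,-4.5,1],[-0.2,-0.2,13.3,0,0,-4.5,1],[-0.2,-0.2,13.9,0,0,-4.5,1],[-0.2,-0.2,13.9,0,0,-4.5,1],[-0.2,-0.2,13.9,0,0,-4.5,-1],[-0.2,-0.2,13.9,0,0,-4.5,-1],[-0.2,-0.2,13.9,0,0,-4.5,-1],[-0.2,-0.2,13.9,0,0,-4.5,-1],[-0.2,-0.2,13.9,0,0,-4.5,-1],[-0.2,-0.2,13.9,0,0,-4.5,-1],[-0.2,-0.2,13.9,0,0,-4.5,-1],[-0.2,-0.2,13.9,0,0,-4.5,-1]], "squeeze": 40}}

```text
t: 21.52
position: [601.1, 2.0, 12.4]
tool_rot: [3.141, 0.0, -3.102]
force: [-1.5, 2.0, 4.9]
width: 54.8
grip_force: 40.0
```

{"fn": "jog_arm", "kwargs": {"plan": [[0,0,-2,0,0,0,-1],[0,0,-5,0,0,0,-1],[0,0,-9,0,0,0,-1],[0,0,-12,0,0,0,-1],[0,0,-12,0,0,0,-1],[0,0,-12,0,0,0,-1],[0,0,-12,0,0,0,-1]]}}

```text
t: 22.4
position: [599.7, 1.6, 130.3]
tool_rot: [-3.141, -0.003, -3.102]
force: [-0.5, -0.1, -4.3]
width: 54.9
grip_force: 40.0
```

```bash
python3 -c "
from h import *
go((481,317,132,3.427),(481,317,32,3.427))
from rig import bot;import cv2
c=bot.capture('wrist');cv2.imwrite('pics/w2.png',c['pixels'][:,:,::-1])"
```

```text
now t 22.4 [599.7   1.6 130.3] [-3.141e+00 -3.000e-03 -3.102e+00] w 54.9 g 40.0 F [-0.5 -0.1 -4.3]
(481, 317, 132, 3.427) [10.63 31.98 -0.14] [  0.   -0.2 -14.1]
(481, 317, 32, 3.427) [10.6  31.98  9.86] [  0.   -0.2 -14.1]
```

View pics/w2.png

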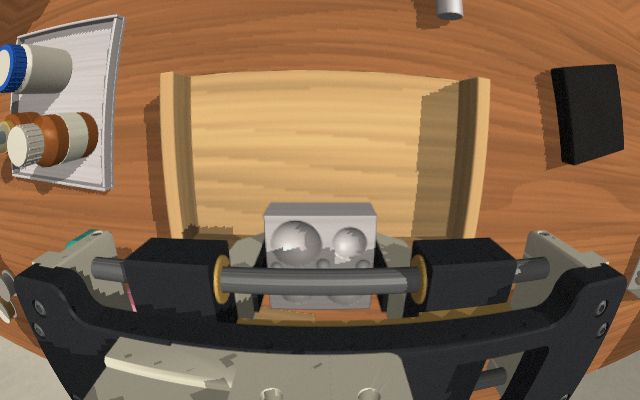

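{"fn": "jog_arm", "kwargs": {"plan": [[1,2.5,0,0,0,-1,-1],[2.5,7,0,0,0,-3,-1],[4,12,0,0,0,-5,-1],[5.6,17,0,0,0,-7,-1],[7.3,22,0,0,0,-9,-1],[8.9,27,0,0,0,-11,-1],[10,30.5,0,0,0,-13,-1],[10.6,32,0,0,0,-14.1,-1],[10.6,32,0,0,0,-14.1,-1],[10.6,32,3,0,0,-14.1,-1],[10.6,32,6,0,0,-14.1,-1],[10.6,32,8,0,0,-14.1,-1],[10.6,32,8,0,0,-14.1,-1],[10.6,32,8,0,0,-14.1,-1],[10.6,32,8,0,0,-14.1,-1]]}}

```text
t: 24.32
position: [483.5, 317.3, 53.4]
tool_rot: [3.141, 0.002, -2.857]
force: [0.9, 0.3, -5.3]
width: 54.6
grip_force: 40.0
```

```bash
python3 -c "
from h import *
go((481,317,29.6,3.427))
from rig import bot;import cv2
c=bot.capture('wrist');cv2.imwrite('pics/w3.png',c['pixels'][:,:,::-1])"
```

```text
now t 24.32 [483.5 317.3  53.4] [ 3.141e+00  2.000e-03 -2.857e+00] w 54.6 g 40.0 F [ 0.9  0.3 -5.3]
(481, 317, 29.6, 3.427) [0.25 0.04 2.37] [ 0.   0.1 -0. ]
```

View pics/w3.png

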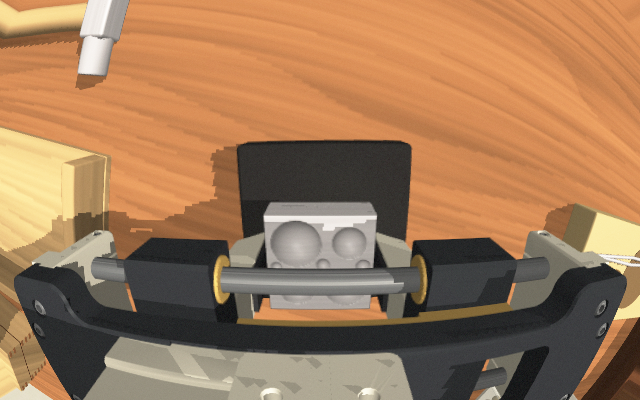

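```bash
python3 -c "
from h import *
from rig import bot
c=bot.capture('wrist')
for u,v,z in((239,147,25),(410.5,143,25),(266,203,71),(376,203,71)):
  P=wray(c,u,v,z); q=P[:2]-[481,317]; a=.285; print(P.round(1),'padlocal',np.round([q[0]*np.cos(a)+q[1]*np.sin(a),-q[0]*np.sin(a)+q[1]*np.cos(a)],1))
"
```

```text
[444.8 254.2  25. ] padlocal [-52.4 -50. ]
[412.5 354.9  25. ] padlocal [-55.1  55.7]
[459.4 283.6  71. ] padlocal [-30.1 -26. ]
[444.7 334.   71. ] padlocal [-30.1  26.5]
```

{"fn": "jog_arm", "kwargs": {"plan": [[0.2,0.2,0.8,0,0,-0.6,-1],[0.2,0.2,1.6,0,0,-0.6,-1],[0.2,0.2,2.1,0,0,-0.6,-1],[0.2,0.2,2.3,0,0,-0.6,-1],[0.2,0.2,2.35,0,0,-0.6,-1],[0.2,0.2,2.35,0,0,-0.6,-1],[0.2,0.2,2.35,0,0,-0.6,-1]]}}

```text
t: 25.3
position: [479.6, 318.3, 29.4]
tool_rot: [-3.141, -0.001, -2.846]
force: [-4.9, -3.7, 7.1]
width: 54.4
grip_force: 40.0
```

{"fn": "jog_arm", "kwargs": {"plan": [[0,0,0,0,0,0,-1],[0,0,0,0,0,0,0],[0,0,0,0,0,0,0.6],[0,0,0,0,0,0,1],[0,0,0,0,0,0,1],[0,0,-1,0,0,0,1],[0,0,-4,0,0,0,1],[0,0,-8,0,0,0,1],[0,0,-12,0,0,0,1],[-9,0,-14,0,0,0,1],[-9,0,-14,0,0,0,1],[-9,0,-14,0,0,0,1],[-9,0,-14,0,0,0,1]]}}

```text
t: 26.92
position: [565.2, 344.7, 168.6]
tool_rot: [3.142, -0.001, -2.846]
force: [-0.3, -1.5, -0.5]
width: 91.8
grip_force: 0.0
```

```bash
python3 -c "
from h import *
from rig import bot;import cv2
c=bot.capture('wrist');cv2.imwrite('pics/w4.png',cv2.resize(c['pixels'][50:250,160:480,::-1],None,fx=2.5,fy=2.5))
go((528,-370,175,1.5708))
print(bot.read_state()['qpos'])"
```

```text
now t 26.98 [564.9 344.7 168.6] [-3.142e+00 -1.000e-03 -2.845e+00] w 92.0 g 0.0 F [-0.6 -0.3  0.3]
(528, -370, 175, 1.5708) [ 24.4  -67.28  -0.61] [-1.00e-01 -0.00e+00  1.07e+02]
[-0.64140553  0.54213569  0.02020437  1.54456005 -0.01242378  1.0562082
  1.24909296]
```

View pics/w4.png

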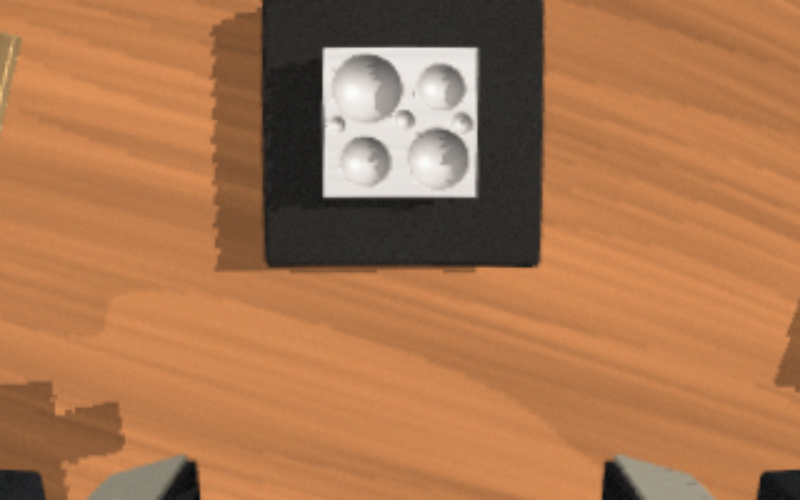

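```bash
python3 -c "
from h import *
from rig import bot
c=bot.capture('wrist')
f=lambda X,Y,z:wray(c,160+X/2.5,50+Y/2.5,z)
a=.295
L=lambda P:np.round([P[0]*np.cos(a)+P[1]*np.sin(a),-P[0]*np.sin(a)+P[1]*np.cos(a)],1)
for q in((323,47,47),(478,47,47),(478,197,47),(323,197,47),(267,265,25),(540,265,25)):print(L(f(*q)))
go((528,-370,175,1.5708))"
```

```text
[525.1 138. ]
[525.  193.1]
[579.7 193.5]
[579.8 137.8]
[607.3 112.8]
[607.2 220.9]
now t 27.02 [564.9 344.7 168.6] [-3.142e+00 -1.000e-03 -2.845e+00] w 92.1 g 0.0 F [-0.6 -0.   0.3]
(528, -370, 175, 1.5708) [ 24.41 -67.28  -0.61] [-1.00e-01 -0.00e+00  1.07e+02]
```

{"fn": "jog_arm", "kwargs": {"plan": [[1,-2.7,-0.5,0,0,5,1],[3,-8,-0.5,0,0,13,1],[5,-13.5,-0.5,0,0,21,1],[7,-19,-0.5,0,0,30,1],[9,-24.5,-0.5,0,0,39,1],[11,-30,-0.5,0,0,48,1],[13,-35.5,-0.5,0,0,57,1],[15,-41,-0.5,0,0,65,1],[17,-46.5,-0.5,0,0,74,1],[19,-52,-0.5,0,0,83,1],[21,-57.5,-0.5,0,0,92,1],[22.8,-62.5,-0.5,0,0,100,1],[24,-66,-0.5,0,0,105,1],[24.4,-67.3,-0.5,0,0,107,1],[24.4,-67.3,-0.5,0,0,107,1],[24.4,-67.3,-0.5,0,0,107,1],[24.4,-67.3,-0.5,0,0,107,1]], "squeeze": 15}}

```text
t: 29.15
position: [529.6, -368.2, 173.7]
tool_rot: [3.141, -0.001, 1.573]
force: [-0.2, -0.2, -0.3]
width: 91.7
grip_force: 0.0
```

```bash
python3 -c "
from h import *
go((527.8,-370.1,62,1.572))"
```

```text
now t 29.15 [ 529.6 -368.2  173.7] [ 3.141e+00 -1.000e-03  1.573e+00] w 91.7 g 0.0 F [-0.2 -0.2 -0.3]
(527.8, -370.1, 62, 1.572) [-0.2  -0.18 11.17] [ 0.  -0.1  0. ]
```

{"fn": "jog_arm", "kwargs": {"plan": [[-0.2,-0.2,3,0,0,0,1],[-0.2,-0.2,7,0,0,0,1],[-0.2,-0.2,10,0,0,0,1],[-0.2,-0.2,11.1,0,0,0,1],[-0.2,-0.2,11.1,0,0,0,1],[-0.2,-0.2,11.1,0,0,0,-1],[-0.2,-0.2,11.1,0,0,0,-1],[-0.2,-0.2,11.1,0,0,0,-1],[-0.2,-0.2,11.1,0,0,0,-1],[-0.2,-0.2,11.1,0,0,0,-1],[-0.2,-0.2,11.1,0,0,0,-1],[-0.2,-0.2,11.1,0,0,0,-1],[-0.2,-0.2,11.1,0,0,0,-1]]}}

```text
t: 30.78
position: [527.1, -372.0, 62.8]
tool_rot: [3.141, 0.0, 1.57]
force: [1.1, -0.1, -0.2]
width: 34.8
grip_force: 15.0
```

```bash
python3 -c "
from h import *
go((597,-62.2,66,1.572))"
```

```text
now t 30.77 [ 527.1 -372.    62.8] [3.141 0.    1.57 ] w 34.8 g 15.0 F [ 1.1 -0.1 -0.2]
(597, -62.2, 66, 1.572) [30.99  6.96 -0.32] [ 0.   0.  -0.1]
```

{"fn": "jog_arm", "kwargs": {"plan": [[0,0,-3,0,0,0,-1],[0,0,-7,0,0,0,-1],[0,0,-11,0,0,0,-1],[1.5,0.3,-12.5,0,0,0,-1],[6,1.4,-12.5,0,0,0,-1],[11,2.5,-12.5,0,0,0,-1],[16,3.6,-12.5,0,0,0,-1],[21,4.7,-12.5,0,0,0,-1],[26,5.9,-12.5,0,0,0,-1],[29.5,6.7,-12.5,0,0,0,-1],[30.8,7,-12,0,0,0,-1],[30.8,7,-8,0,0,0,-1],[30.8,7,-4,0,0,0,-1],[30.8,7,-1.2,0,0,0,-1],[30.8,7,-0.6,0,0,0,-1],[30.8,7,-0.45,0,0,0,-1],[30.8,7,-0.4,0,0,0,-1],[30.8,7,-0.4,0,0,0,-1]]}}

```text
t: 33.02
position: [597.8, -64.1, 67.6]
tool_rot: [3.14, -0.0, 1.57]
force: [-0.4, -0.1, -1.8]
width: 34.9
grip_force: 14.9
```

{"fn": "jog_arm", "kwargs": {"plan": [[0,0,0,0,0,0,-1],[0,0,0,0,0,0,0.2],[0,0,0,0,0,0,0.8],[0,0,0,0,0,0,1],[0,0,0,0,0,0,1],[0,0,-1,0,0,0,1],[0,0,-4,0,0,0,1],[0,0,-8,0,0,0,1],[0,0,-9,0,0,0,1],[0,0,-9,0,0,0,1]]}}

```text
t: 34.28
position: [597.6, -64.0, 157.5]
tool_rot: [3.14, -0.0, 1.57]
force: [-0.7, -0.0, 0.0]
width: 91.7
grip_force: 0.0
```

```bash
python3 -c "
from h import *
go((538.2,-270,160,1.572),(538.2,-270,80.5,1.572))"
```

```text
now t 34.27 [597.6 -64.  157.5] [ 3.14 -0.    1.57] w 91.7 g 0.0 F [-0.7 -0.   0. ]
(538.2, -270, 160, 1.572) [-20.6   -5.92  -0.26] [ 0.1 -0.  -0.1]
(538.2, -270, 80.5, 1.572) [-20.61  -5.93   7.69] [ 0.1 -0.  -0.1]
```

{"fn": "jog_arm", "kwargs": {"plan": [[-4,-1.2,-0.2,0,0,0,1],[-9,-2.6,-0.2,0,0,0,1],[-14,-4,-0.2,0,0,0,1],[-18.5,-5.3,-0.2,0,0,0,1],[-20.6,-5.9,-0.2,0,0,0,1],[-20.6,-5.9,0,0,0,0,1],[-20.6,-5.9,3,0,0,0,1],[-20.6,-5.9,6.5,0,0,0,1],[-20.6,-5.9,7.6,0,0,0,1],[-20.6,-5.9,7.6,0,0,0,1],[-20.6,-5.9,7.6,0,0,0,-1],[-20.6,-5.9,7.6,0,0,0,-1],[-20.6,-5.9,7.6,0,0,0,-1],[-20.6,-5.9,7.6,0,0,0,-1],[-20.6,-5.9,7.6,0,0,0,-1],[-20.6,-5.9,7.6,0,0,0,-1],[-20.6,-5.9,7.6,0,0,0,-1],[-20.6,-5.9,7.6,0,0,0,-1]]}}

```text
t: 36.52
position: [538.1, -270.0, 80.7]
tool_rot: [3.141, -0.0, 1.57]
force: [0.1, 0.2, -0.7]
width: 36.6
grip_force: 15.0
```

```bash
python3 -c "
from h import *
go((597,67.8,85,1.572))"
```

```text
now t 36.52 [ 538.1 -270.    80.7] [ 3.141 -0.     1.57 ] w 36.6 g 15.0 F [ 0.1  0.2 -0.7]
(597, 67.8, 85, 1.572) [33.79  5.86 -0.43] [ 0.  -0.  -0.1]
```

{"fn": "jog_arm", "kwargs": {"plan": [[0,0,-3,0,0,0,-1],[0,0,-7,0,0,0,-1],[0,0,-11,0,0,0,-1],[1.5,0.3,-13,0,0,0,-1],[6,1,-13,0,0,0,-1],[11,1.9,-13,0,0,0,-1],[16,2.8,-13,0,0,0,-1],[21,3.7,-13,0,0,0,-1],[26,4.6,-13,0,0,0,-1],[30,5.3,-13,0,0,0,-1],[32.8,5.8,-13,0,0,0,-1],[33.8,5.9,-12.5,0,0,0,-1],[33.8,5.9,-8,0,0,0,-1],[33.8,5.9,-4,0,0,0,-1],[33.8,5.9,-1.2,0,0,0,-1],[33.8,5.9,-0.6,0,0,0,-1],[33.8,5.9,-0.45,0,0,0,-1],[33.8,5.9,-0.4,0,0,0,-1],[33.8,5.9,-0.4,0,0,0,-1]]}}

```text
t: 38.9
position: [597.9, 68.0, 85.7]
tool_rot: [3.14, -0.001, 1.57]
force: [-0.1, 1.2, -1.4]
width: 36.8
grip_force: 15.0
```

{"fn": "jog_arm", "kwargs": {"plan": [[0,0,0,0,0,0,-1],[0,0,0,0,0,0,0.2],[0,0,0,0,0,0,0.8],[0,0,0,0,0,0,1],[0,0,0,0,0,0,1],[0,0,-1,0,0,0,1],[0,0,-4,0,0,0,1],[0,0,-7,0,0,0,1],[0,0,-8,0,0,0,1],[0,0,-8,0,0,0,1]]}}

```text
t: 40.15
position: [597.6, 68.0, 165.3]
tool_rot: [3.14, -0.001, 1.57]
force: [-0.9, 0.0, 0.8]
width: 91.6
grip_force: 0.0
```

```bash
python3 -c "
from h import *
go((458.4,-313.4,160,1.572),(458.4,-313.4,75,1.572))"
```

```text
now t 40.15 [597.6  68.  165.3] [ 3.14e+00 -1.00e-03  1.57e+00] w 91.6 g 0.0 F [-0.9  0.   0.8]
(458.4, -313.4, 160, 1.572) [-38.16 -13.89   0.49] [ 0.1 -0.  -0.1]
(458.4, -313.4, 75, 1.572) [-38.16 -13.9    8.99] [ 0.1 -0.  -0.1]
```

{"fn": "jog_arm", "kwargs": {"plan": [[-3,-1.1,0,0,0,0,1],[-8,-2.9,0,0,0,0,1],[-13,-4.7,0,0,0,0,1],[-18,-6.5,0,0,0,0,1],[-23,-8.4,0,0,0,0,1],[-28,-10.2,0,0,0,0,1],[-33,-12,0,0,0,0,1],[-36.8,-13.4,0,0,0,0,1],[-38.2,-13.9,0.5,0,0,0,1],[-38.2,-13.9,1,0,0,0,1],[-38.2,-13.9,4,0,0,0,1],[-38.2,-13.9,7.5,0,0,0,1],[-38.2,-13.9,8.9,0,0,0,1],[-38.2,-13.9,8.9,0,0,0,1],[-38.2,-13.9,8.9,0,0,0,-1],[-38.2,-13.9,8.9,0,0,0,-1],[-38.2,-13.9,8.9,0,0,0,-1],[-38.2,-13.9,8.9,0,0,0,-1],[-38.2,-13.9,8.9,0,0,0,-1],[-38.2,-13.9,8.9,0,0,0,-1]]}}

```text
t: 42.65
position: [458.1, -314.0, 75.9]
tool_rot: [3.141, 0.0, 1.57]
force: [-0.5, 0.6, 1.9]
width: 48.0
grip_force: 15.0
```

```bash
python3 -c "
from h import *
go((536.9,0,79,1.572))"
```

```text
now t 42.65 [ 458.1 -314.    75.9] [3.141 0.    1.57 ] w 48.0 g 15.0 F [-0.5  0.6  1.9]
(536.9, 0, 79, 1.572) [31.41  7.85 -0.32] [ 0.   0.  -0.1]
```

{"fn": "jog_arm", "kwargs": {"plan": [[0,0,-3,0,0,0,-1],[0,0,-7,0,0,0,-1],[0,0,-11,0,0,0,-1],[1.5,0.4,-12,0,0,0,-1],[6,1.5,-12,0,0,0,-1],[11,2.8,-12,0,0,0,-1],[16,4,-12,0,0,0,-1],[21,5.2,-12,0,0,0,-1],[26,6.5,-12,0,0,0,-1],[29.5,7.4,-12,0,0,0,-1],[31.1,7.8,-12,0,0,0,-1],[31.4,7.9,-11,0,0,0,-1],[31.4,7.9,-7,0,0,0,-1],[31.4,7.9,-3,0,0,0,-1],[31.4,7.9,-1,0,0,0,-1],[31.4,7.9,-0.6,0,0,0,-1],[31.4,7.9,-0.45,0,0,0,-1],[31.4,7.9,-0.4,0,0,0,-1],[31.4,7.9,-0.4,0,0,0,-1]]}}

```text
t: 45.02
position: [537.7, -0.1, 80.4]
tool_rot: [3.14, -0.0, 1.57]
force: [0.6, -0.5, -1.5]
width: 47.9
grip_force: 15.0
```

{"fn": "jog_arm", "kwargs": {"plan": [[0,0,0,0,0,0,-1],[0,0,0,0,0,0,0.2],[0,0,0,0,0,0,0.8],[0,0,0,0,0,0,1],[0,0,0,0,0,0,1],[0,0,-1,0,0,0,1],[0,0,-4,0,0,0,1],[0,0,-8,0,0,0,1],[0,0,-13,0,0,0,1],[-5,0,-15,0,0,0,1],[-10,0,-15,0,0,0,1],[-15,0,-15,0,0,0,1],[-20,0,-15,0,0,0,1],[-25,0,-15,0,0,0,1],[-30,0,-15,0,0,0,1],[-30,0,-15,0,0,0,1],[-30,0,-15,0,0,0,1],[-30,0,-15,0,0,0,1]]}}

```text
t: 47.28
position: [537.5, -298.4, 229.9]
tool_rot: [3.141, -0.001, 1.572]
force: [-0.5, -0.1, -0.2]
width: 91.9
grip_force: 0.0
```

```bash
python3 -c "
from h import *
go()
from rig import bot;import cv2
a=cv2.imread('pics/top0.png')[150:255,140:380];b=bot.capture('top')['pixels'][150:255,140:380,::-1]
g=cv2.resize(np.vstack([a,b]),None,fx=2.8,fy=2.8,interpolation=cv2.INTER_CUBIC);cv2.imwrite('pics/end.png',g)"
```

```text
now t 47.27 [ 537.5 -298.4  229.9] [ 3.141e+00 -1.000e-03  1.572e+00] w 91.9 g 0.0 F [-0.5 -0.1 -0.2]
```

View pics/end.png

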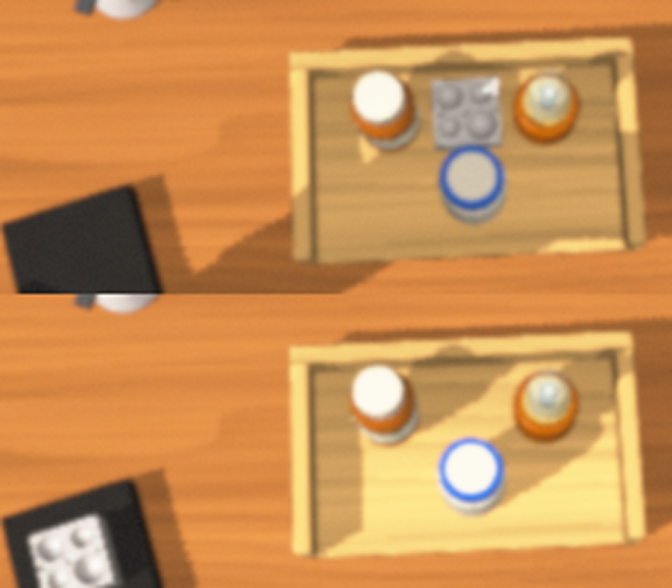

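The bottom half (the scene now) matches the top half (the start). The bottle is at (380,98) before and (380,392−294) now, the lamp at (547,98) and (547,100), and the jar at (472,177) and (472,175). All three stand upright, and the block sits square on the pad.

```bash
python3 -c "
from rig import bot
print(bot.close_job())"
```

```text
the job is handed in; nothing more can be done
None
```

The job is handed in, with no verdict returned: the doming block lies flat and square on the rubber pad, about 1 mm off centre, and the lamp, bottle and jar stand upright back on their starting spots to within a few millimetres in the final picture.

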